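# Fill the shaker and hold its run plunger at mid travel

### The arm

A 6-joint arm with a two-finger parallel gripper is mounted at the origin on the work surface. World frame = base frame: x ahead of the robot, y to its left, z up, the work surface at z = 0. Lengths are in mm, angles in rad, forces in N, time in s.
With the tool pointing down it reaches from about 400 to 925 mm from the base axis. Payload 12.5 kg.
Tool frame: the origin (TCP) lies at the very end of the fingers, on their centre line; the grasp point (between the pads) lies 19 mm behind it (env.tcp_to_grasp is the distance from the TCP to the grasp point, in mm); z points along the fingers, x is the direction in which the jaws open and shut, and the axes are right-handed (so a half turn about z gives the same grasp; the last joint's range is limited). The gripper opens to 95 mm and grips with 3 to 60 N. Pads are 20 mm wide; open, the fingers measure 119 mm over their backs; the gripper's body (75 mm by 180 mm) begins 59 mm behind the grasp point.
Start: joints at [1.179, 0.491, 1.559, -0, 1.092, -0.106], TCP at [176.186, 599.671, 214.661] pointing down, gripper open.
Joint ranges: [-3.1, 3.1], [-0.84, 2.19], [0.05, 2.79], [-1.13, 4.28], [0.06, 2.93], [-2.69, 2.69]. Speed limits (rad/s): [2.22, 2.22, 2.79, 3.14, 3.14, 3.14].

### API

Orientations are given as [roll, pitch, yaw] about the fixed x, y, z axes, in that order (R = Rz(yaw) Ry(pitch) Rx(roll)).
In Python, from cell import env, vision, job gives the robot as it stands.
- The arm moves only by the shell command python3 -m pendant 'ROWS' [OPENING]. ROWS is JSON, a list of rows, each a list of 4 numbers: the shift along the tool's x, y, z in mm, then the turn about the tool's z in degrees. In form: [[tx, ty, tz, turn], ...]. A call has 1 to 8 rows; each row is the pose to reach, as a shift and turn from the pose measured when the call began, along the tool's axes at that moment; what a row does not reach only later rows make up. A row lasts 1/8 s, in which the tool goes at most 62.5 mm and 10.7 degrees, less where a joint would pass 70% of its speed; a pose out of reach is approached as far as the arm can. A call with a gripper value outside its range is refused whole. OPENING is the closure, from 0 (fully open) to 1 (shut), set as the call begins (- or left out, the last holds). The fingers move at their own pace and stop on an object; the grip force is fixed at half the most. Time passes only in rows, so rows that repeat a pose let the fingers close. It gives the time, the measured TCP pose, the force and the opening at its end, in the units of the state.
- env.state(): the state, without advancing time (a new reading comes with each control period).
- vision.read_camera(name): name is "side" or "top" or "wrist"; returns a dict with "pixels" (480x640x3 uint8, red, green, blue), "intrinsics" (3x3 intrinsics, pixels), "R" (3x3) and "t" (3): a world point X has camera coordinates R X + t; the wrist camera has in their place "tool_from_camera" (4x4, takes a point from camera to tool coordinates, whose origin is the TCP and whose axes are the tool frame's). Camera axes: x right, y down, z forward; pixel columns grow to the right and rows downward; lengths in mm; the calibration is good to about 2 mm. A picture is of the moment at which its call begins: read the wrist's pose just before it. There is no depth.
- job.job_done(): hands the job in, once; it reports no verdict.
Trained networks look in a picture, given as the dict that the camera call returned (one of the last four; its "shot" number tells which), for a name from the list of things; names that differ only in an ending like _2 or _b are one class to them, and where a whole thing is asked for, a point or a joint stands for the part that bears it (a point fixed in the world has none). Each returns a list of dicts, best first, with "confidence" (0 to 1); they miss things now and then, are a little off and sometimes report something else, mostly with a low value. They report only what shows in the picture. A call takes as long as a camera call. They do not tell look-alikes from the thing itself.
- vision.find_in(picture, query): "at" ([x, y, z] in mm, in the coordinates of the camera as it stood for that picture, good to about 4 mm: the middle of the surface that is visible of it).
- vision.regions_of(picture, query): "pixels" (480x640 bool, what is visible of it).
The state is a dict: "t": time; "joints": joint angles; "qvel": joint speeds; "tau": joint torques, N m; "eef_pos": TCP position; "tcp_rot": TCP orientation; "ft_force": force on the tool from outside, world axes, zero at the start; "moment": the same for the moment, N m; "opening": opening from 0.0 (shut) to 1.0 (fully open).
Only numpy, scipy, OpenCV 4.12 (cv2) and the standard library are available. Lean on these libraries where they do the work, as an engineer would, in place of code of your own. Each camera call takes 0.05 s, during which the arm holds its last target.

### The job

Two cells of the shaker's platform are empty: lower (do not drop) the two spare vials from the bench into them until they stand on the cell floors and release them, leaving the vials already there and everything else on the bench alone. Then, with the fingertips, press the blue plunger of the yellow hold-to-run station half-way down, 10 mm of its 20 mm travel so that its white rim is level with the green zone on the posts, never pushing it to the bottom. Finish while still holding it pressed there; do not let go.

Things in the scene. Friction and masses are not known exactly. Their poses are not given: they have to be found in the camera images.
- shaker: white bottle shaker fixed to the bench, housing 180 mm (its x) by 220 mm (its y), 40 mm high; above it a grey platform 130 by 190 mm whose top face is 82 mm above the bench, with six square cells in 2 rows of 3 (58 mm apart both ways). Each cell is 30 mm wide, 30 mm deep (floor 52 mm above the bench), sides parallel to the shaker's x and y, chamfered 2 mm at the mouth. It does not move while loading. Origin on the bench under its centre; z up
- cell0 (a point): centre of the mouth of one cell, 82 mm above the bench, at x -29 mm, y -58 mm in the shaker's frame. Four of the six cells hold a vial at the start; the two others are empty, open from above, with a yellow disc on the floor
- cell1 (a point): centre of the mouth of one cell, 82 mm above the bench, at x -29 mm, y +0 mm in the shaker's frame. Four of the six cells hold a vial at the start; the two others are empty, open from above, with a yellow disc on the floor
- cell2 (a point): centre of the mouth of one cell, 82 mm above the bench, at x -29 mm, y +58 mm in the shaker's frame. Four of the six cells hold a vial at the start; the two others are empty, open from above, with a yellow disc on the floor
- cell3 (a point): centre of the mouth of one cell, 82 mm above the bench, at x +29 mm, y -58 mm in the shaker's frame. Four of the six cells hold a vial at the start; the two others are empty, open from above, with a yellow disc on the floor
- cell4 (a point): centre of the mouth of one cell, 82 mm above the bench, at x +29 mm, y +0 mm in the shaker's frame. Four of the six cells hold a vial at the start; the two others are empty, open from above, with a yellow disc on the floor
- cell5 (a point): centre of the mouth of one cell, 82 mm above the bench, at x +29 mm, y +58 mm in the shaker's frame. Four of the six cells hold a vial at the start; the two others are empty, open from above, with a yellow disc on the floor
- vial1: sample vial, upright straight cylinder 26 mm in diameter and 76 mm tall, amber glass below with a white paper band, red stopper (top 20 mm, same diameter), about 60 g; origin at the centre of its underside, z up along it. Already standing in a cell of the shaker (which cell varies); 46 mm of it stand above the platform. To be left there
- vial2: sample vial, upright straight cylinder 26 mm in diameter and 76 mm tall, amber glass below with a white paper band, red stopper (top 20 mm, same diameter), about 60 g; origin at the centre of its underside, z up along it. Already standing in a cell of the shaker (which cell varies); 46 mm of it stand above the platform. To be left there
- vial3: sample vial, upright straight cylinder 26 mm in diameter and 76 mm tall, amber glass below with a white paper band, red stopper (top 20 mm, same diameter), about 60 g; origin at the centre of its underside, z up along it. Already standing in a cell of the shaker (which cell varies); 46 mm of it stand above the platform. To be left there
- vial4: sample vial, upright straight cylinder 26 mm in diameter and 76 mm tall, amber glass below with a white paper band, red stopper (top 20 mm, same diameter), about 60 g; origin at the centre of its underside, z up along it. Already standing in a cell of the shaker (which cell varies); 46 mm of it stand above the platform. To be left there
- spare1: sample vial, upright straight cylinder 26 mm in diameter and 76 mm tall, amber glass below with a white paper band, red stopper (top 20 mm, same diameter), about 60 g; origin at the centre of its underside, z up along it. A spare, standing loose on the bench right of the shaker, to be put into an empty cell; when seated its underside is 52 mm above the bench
- spare2: sample vial, upright straight cylinder 26 mm in diameter and 76 mm tall, amber glass below with a white paper band, red stopper (top 20 mm, same diameter), about 60 g; origin at the centre of its underside, z up along it. A spare, standing loose on the bench right of the shaker, to be put into an empty cell; when seated its underside is 52 mm above the bench
- station: yellow hold-to-run station fixed to the bench, box 100 x 100 x 40 mm, with a blue spring plunger in the middle of its top and two white gauge posts (12 x 8 mm, tops 60 mm above the bench) 32 mm either side of the centre along its y. The posts bear a green zone from 50.5 to 57.5 mm above the bench; the white rim at the plunger cap's lower edge (14 mm below its top) is inside the zone at mid travel. Origin on the bench under its centre
- plunger_top (a point): centre of the flat top of the plunger's cap (44 mm in diameter, 14 mm thick): 78 mm above the bench when released, 68 mm at mid travel, 58 mm at the bottom; pushed straight down, at the station's centre
- plunger (a joint): travel of the plunger in m: 0 released, 0.020 at the bottom, grows as it is pressed. Spring: 4 N to start moving, plus 0.4 N per mm (8 N at mid travel, 12 N at the bottom); it springs back up if let go
- dropper1: amber dropper bottle, 48 mm in diameter, 98 mm tall with a red rubber bulb, loose bystander; origin at the centre of its underside
- dropper2: clear dropper bottle, 48 mm in diameter, 98 mm tall with a red rubber bulb, loose bystander; origin at the centre of its underside
- beaker: glass beaker 80 mm in diameter, 90 mm tall, loose bystander; origin at the centre of its underside
- jar: green glass jar 52 mm in diameter, 70 mm tall with a black cap, loose bystander; origin at the centre of its underside
- stopper: ground glass stopper standing on its 34 mm flat head, 32 mm tall, loose bystander; origin at the centre of its underside
- spatula: thin steel lab spatula 163 mm long, 7 mm thick, lying on the bench, loose bystander; origin under its middle, lies along its own x
There are look-alikes about, which are no part of the job. Of the things like the station, leave any that is orange; of the rest the larger one is meant.

How it is judged:
By the outcome, as a careful person would: the job done as asked, in the order asked, and still so for the second after the job is handed in, while the arm keeps its last pose, push and grip.
It also fails if it takes over 72 s, if anything falls off the work surface, if the arm or the gripper's body presses on something with over 40 N, if the wrist force passes 120 N, or if a joint passes its speed limit or range.

## Working session

There is one attempt and no reset: what is moved stays moved. The work goes in short steps, Python scripts to look and compute and a shell command to move; the robot and the scene stay as the last step left them, time stands still between calls to the robot, and variables do not carry over. Pictures are saved under pics/ and viewed, and the job is handed in when it is done.

```bash
ls; mkdir -p pics; python3 - <<'E'
from cell import env, vision, job
import cv2
s=env.state(); print({k:(v if not hasattr(v,'round') else v) for k,v in s.items()})
for n in ("side","top","wrist"):
    p=vision.read_camera(n); cv2.imwrite(f"pics/{n}0.png",p["pixels"][:,:,::-1])
    print(n,p["intrinsics"],p.get("R"),p.get("t"),p.get("tool_from_camera"))
E
```

```text
pics
{'t': 0.0, 'joints': array([ 1.17941554e+00,  4.91550661e-01,  1.55947618e+00, -4.24331243e-05,
        1.09169253e+00, -1.05619648e-01]), 'qvel': array([-0.00167972,  0.00193661, -0.0002803 ,  0.00074995, -0.00101906,
        0.00062679]), 'tau': array([-1.39341719e-03, -6.12623334e+01, -2.58196807e+01,  6.92570047e-02,
        4.80562309e-02, -8.86348062e-05]), 'eef_pos': array([176.08132344, 599.41617419, 214.05807357]), 'tcp_rot': array([-3.14151129e+00,  1.12440641e-03,  1.28505482e+00]), 'ft_force': array([-0.128983  , -0.27657004, -0.31873075]), 'moment': array([ 0.03158401, -0.02656775,  0.00058712]), 'opening': 1.0076571658398203}
side [[616.03346673   0.         313.68435623]
 [  0.         616.03346673 239.55058371]
 [  0.           0.           1.        ]] [[ 0.98710889 -0.15901065  0.01821111]
 [-0.06909834 -0.52602966 -0.84765454]
 [ 0.14436569  0.83546897 -0.53023593]] [-480.72255622   37.42845485 1179.8249346 ] None
top [[438.0915675    0.         321.37122926]
 [  0.         438.0915675  239.36631969]
 [  0.           0.           1.        ]] [[-0.02190373 -0.99975015 -0.004456  ]
 [-0.99153452  0.02229386 -0.12791515]
 [ 0.12798253  0.00161646 -0.9917751 ]] [-65.08837665 480.30765932 949.01908586] None
wrist [[405.71737623   0.         322.31054567]
 [  0.         405.71737623 248.41141881]
 [  0.           0.           1.        ]] None None [[ 9.99998909e-01  6.05157107e-06  1.47694517e-03 -2.25474444e-01]
 [-4.19775065e-04  9.59916733e-01  2.80285016e-01 -7.82334237e+01]
 [-1.41604822e-03 -2.80285331e-01  9.59915688e-01 -1.70697324e+02]
 [ 0.00000000e+00  0.00000000e+00  0.00000000e+00  1.00000000e+00]]
```

View pics/side0.png

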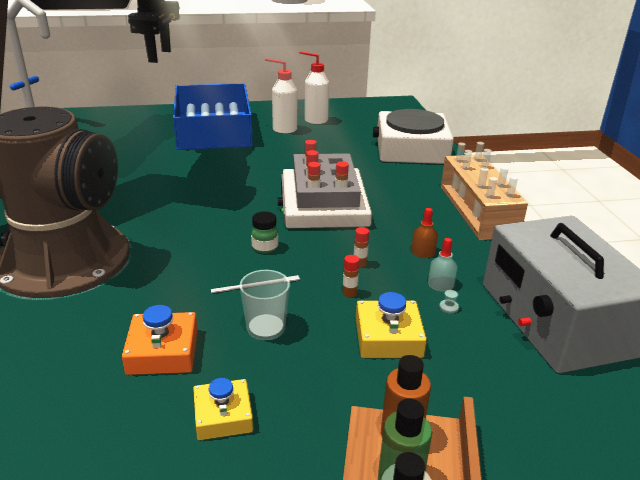

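View pics/top0.png

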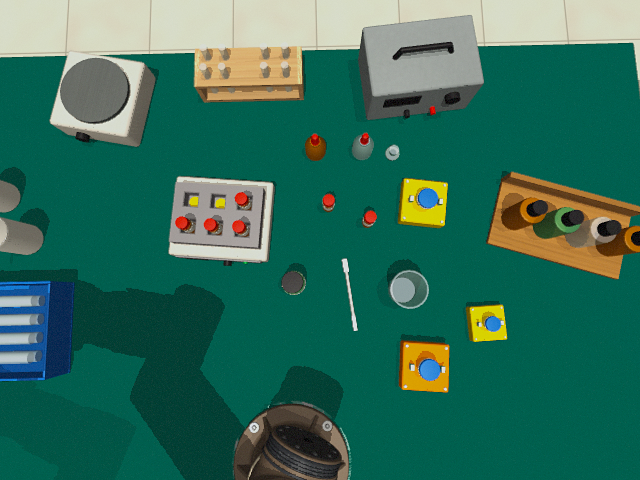

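View pics/wrist0.png

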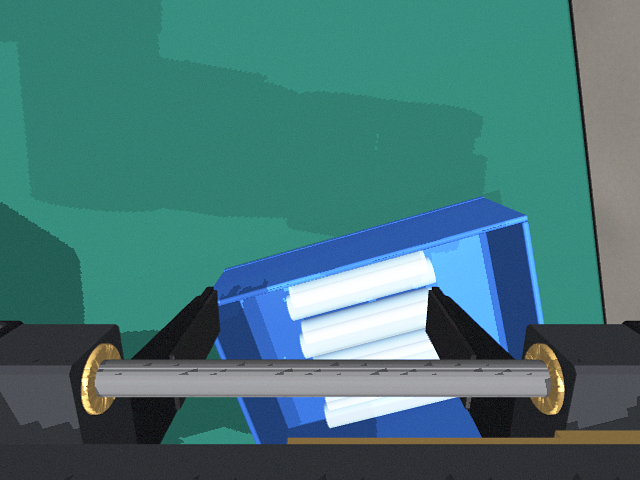

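The top picture shows the large yellow station at about (424,203), the orange one at (425,368) and the small yellow one at (487,323). The spare vials are at (328,202) and (370,217), and the empty cells with yellow discs at (194,201) and (219,203). Next I'll measure these.

```bash
cat > h.py <<'E'
import numpy as np, cv2
from cell import env, vision, job
from scipy.spatial.transform import Rotation as Ro
def pose():
    s=env.state(); return Ro.from_euler('xyz',s['tcp_rot']).as_matrix(), np.array(s['eef_pos']), s
def cam(p,Rt=None):
    """returns world_from_camera R, origin"""
    if p.get("R") is not None:
        R=np.array(p["R"]).T; return R, -R@np.array(p["t"])
    T=np.array(p["tool_from_camera"]); Rw,tw=Rt[0],Rt[1]
    return Rw@T[:3,:3], Rw@T[:3,3]+tw
def ray(p,uv,z,Rt=None):
    R,o=cam(p,Rt); d=R@np.linalg.inv(p["intrinsics"])@np.array([uv[0],uv[1],1.])
    return o+d*(z-o[2])/d[2]
def proj(p,X,Rt=None):
    R,o=cam(p,Rt); c=p["intrinsics"]@(R.T@(np.array(X,float)-o)); return c[:2]/c[2]
def shot(n,f=None):
    Rt=pose(); p=vision.read_camera(n)
    if f: cv2.imwrite("pics/"+f,p["pixels"][:,:,::-1])
    return p,Rt
E
python3 - <<'E'
from h import *
np.set_printoptions(precision=1,suppress=True)
for n in ("top","side"):
    p,Rt=shot(n); R,o=cam(p)
    for q in ("spare1","station","plunger","shaker","dropper1","dropper2","beaker","jar","stopper","spatula"):
        for d in vision.find_in(p,q)[:8]:
            X=R@np.array(d["at"])+o
            print(n,q,round(d["confidence"],2),X,proj(p,X))
    if n=="top":
        cv2.imwrite("pics/crop_top.png",cv2.resize(p["pixels"][160:300,160:300,::-1],None,fx=4,fy=4,interpolation=2))
        cv2.imwrite("pics/crop_top2.png",cv2.resize(p["pixels"][120:270,300:460,::-1],None,fx=4,fy=4,interpolation=2))
E
```

```text
top spare1 0.71 [ 514.6 -181.1   74.7] [370.  219.1]
top spare1 0.62 [554.7 -92.1  75.5] [328.1 201.6]
top station 0.94 [ 201.1 -285.4   41.8] [422.6 365.8]
top station 0.76 [ 554.7 -298.4   38.7] [420.  203.1]
top station 0.71 [ 290.4 -431.8   27.1] [485.9 321.3]
top plunger 0.81 [ 553.7 -306.3   80.6] [428.  199.4]
top plunger 0.72 [ 283.8 -431.1   60.3] [491.6 325.4]
top plunger 0.68 [ 203.8 -289.7   77.2] [428.5 367.1]
top shaker 0.64 [523.5 131.7  84. ] [223.4 217.5]
top dropper1 0.68 [ 682.7 -173.9   48.8] [362.9 147.7]
top dropper1 0.56 [682.2 -64.6  44.6] [314.5 149.6]
top dropper1 0.28 [383.7 -16.   70.6] [294.1 282.1]
top dropper2 0.68 [ 682.7 -173.9   48.8] [362.9 147.7]
top dropper2 0.56 [682.2 -64.6  44.6] [314.5 149.6]
top dropper2 0.28 [383.7 -16.   70.6] [294.1 282.1]
top beaker 0.59 [ 362.7 -268.7   32.7] [410.3 289.7]
top jar 0.56 [385.7 -16.2  71.8] [294.1 281.1]
top stopper 0.5 [ 678.4 -242.3    9. ] [390.6 154.5]
top spatula 0.55 [ 362.1 -140.2    5.5] [351.1 291.3]
top spatula 0.24 [524.8 138.7  82.1] [220.4 217.1]
side spare1 0.9 [ 516.4 -189.    48.1] [348.1 2
[... 427 characters left out ...]
26.5 205.6]
side shaker 0.84 [520.3  54.8  49.6] [325.8 206. ]
side dropper1 0.88 [686.5 -77.3  39.9] [422.1 237.9]
side dropper1 0.73 [ 690.6 -189.7   45.4] [444.  268.2]
side dropper1 0.51 [381.7 -34.1  47.6] [262.8 233.7]
side dropper2 0.88 [686.5 -77.3  39.9] [422.1 237.9]
side dropper2 0.73 [ 690.6 -189.7   45.4] [444.  268.2]
side dropper2 0.51 [381.7 -34.1  47.6] [262.8 233.7]
side beaker 0.67 [ 363.1 -279.5   60.5] [264.7 308.4]
side beaker 0.23 [ 553.  -330.6   41.1] [389.6 328.1]
side jar 0.75 [383.6 -33.4  44.9] [263.8 234.6]
side jar 0.26 [ 561.  -105.6   49.3] [362.4 246.2]
side stopper 0.62 [ 685.  -254.    11.9] [450.9 305.6]
side spatula 0.64 [498.5 142.  124.6] [309.4 155.8]
```

View pics/crop_top.png

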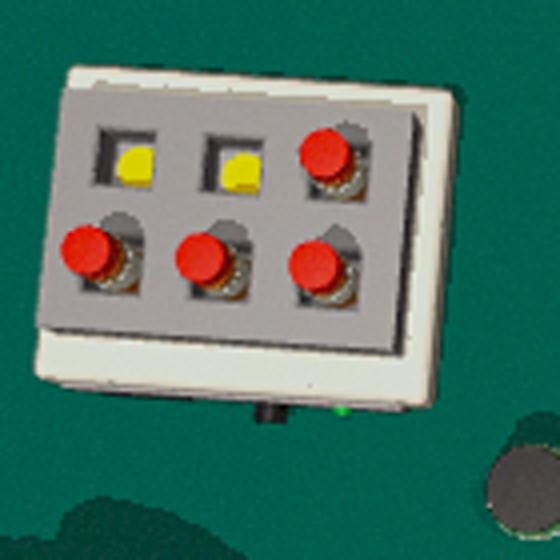

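View pics/crop_top2.png

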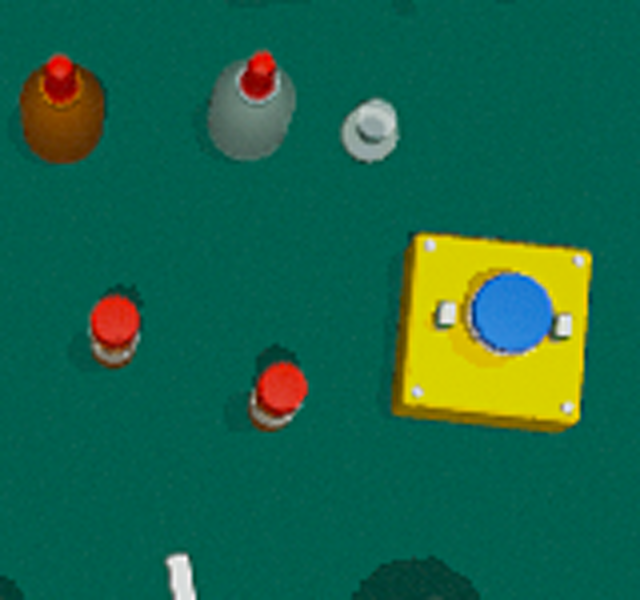

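The target is the large yellow station at top (424,203). I've ruled out the orange one at (425,368) and the smaller yellow one at (487,323). Next, coarse positions from the top image.

```bash
python3 - <<'E'
from h import *
np.set_printoptions(precision=1,suppress=True)
p,_=shot("top")
c=lambda a,o:(a[0]/4+o[0],a[1]/4+o[1])
for n,a in dict(v1=(115,321),v2=(282,388)).items(): print(n,ray(p,c(a,(300,120)),76))
print("plg",ray(p,c((511,313),(300,120)),78))
for a in [(415,235),(590,250),(578,418),(398,405)]: print("st",ray(p,c(a,(300,120)),40))
P=np.array([ray(p,c(a,(160,160)),82) for a in [(65,86),(415,112),(402,355),(38,328)]]); print("plat",P,P.mean(0),np.linalg.norm(np.roll(P,-1,0)-P,axis=1))
e=P[0]+P[3]-P[1]-P[2]; print("yaw of long axis -90",np.degrees(np.arctan2(e[1],e[0]))-90)
for a in [(126,158),(234,165)]: print("cell",ray(p,c(a,(160,160)),82))
E
```

```text
v1 [557.6 -93.6  76. ]
v2 [ 518.9 -182.2   76. ]
plg [ 556.7 -306.5   78. ]
st [ 611.1 -264.3   40. ]
st [ 600.1 -362.3   40. ]
st [ 504.7 -350.    40. ]
st [ 514.3 -250.4   40. ]
plat [[605.1 234.6  82. ]
 [586.3  45.7  82. ]
 [455.   53.3  82. ]
 [473.7 246.2  82. ]] [530.  144.9  82. ] [189.8 131.5 193.8 131.8]
yaw of long axis -90 -5.59881889131718
cell [564.6 201.   82. ]
cell [559.5 142.9  82. ]
```

```bash
python3 -m pendant '[[-37,58,0,9.8],[-75,117,0,19.6],[-112,175,0,29.4],[-150,233,0,39.2],[-187,292,0,49],[-224,350,0,58.8],[-262,408,0,68.6],[-290,450,0,78.6]]' 0.4
python3 - <<'E'
from h import *
p,Rt=shot("wrist","w1.png"); print(Rt[1],np.degrees(Rt[2]['tcp_rot']),Rt[2]['opening'])
E
```

```text
t: 2.3
eef_pos: [504.5, 219.8, 214.9]
tcp_rot: [-3.141, -0.0, -0.093]
ft_force: [0.5, 1.5, 1.0]
opening: 0.6
[504.51994006 219.79412304 214.85601022] [-1.79981687e+02 -2.82745334e-02 -5.30605346e+00] 0.5996605743638589
```

View pics/w1.png

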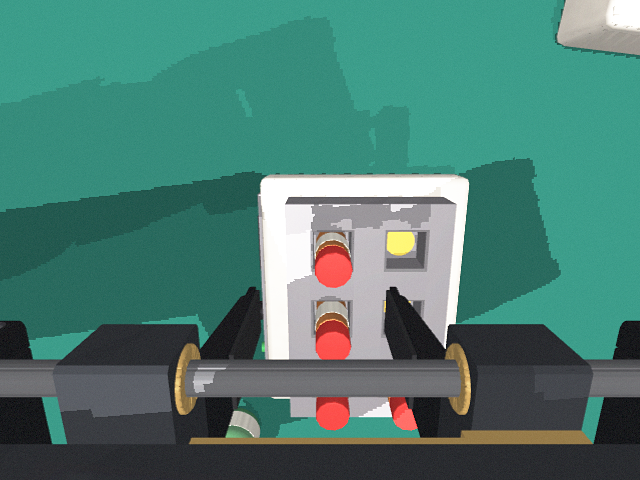

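Wrist picture: shaker aligned with the image axes, empty corner cell (call it A) mouth at about (405,250), the second empty cell (B) partly behind the right finger at (405,312). I'll measure A's mouth on a zoomed crop.

```bash
python3 - <<'E'
import cv2
i=cv2.imread("pics/w1.png"); cv2.imwrite("pics/w1c.png",cv2.resize(i[185:335,270:470],None,fx=4,fy=4,interpolation=2))
E
```

```text
(no output)
```

View pics/w1c.png

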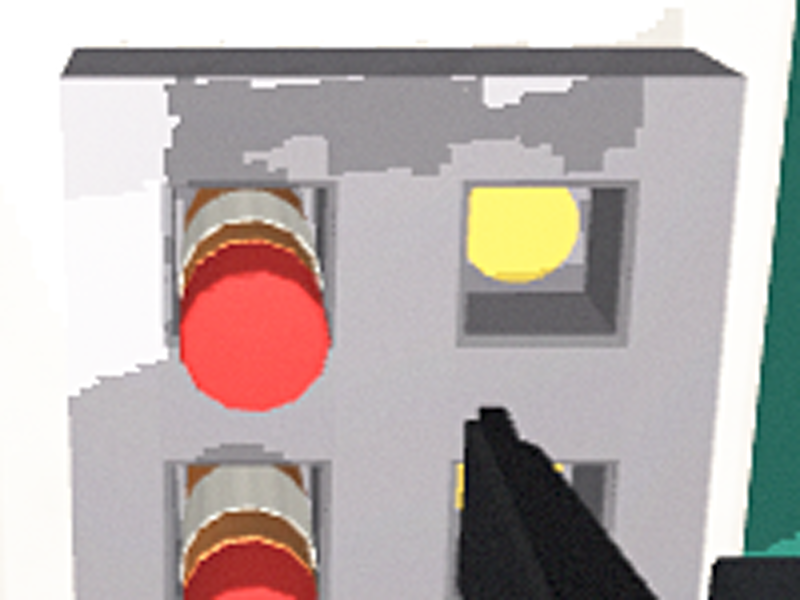

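```bash
cat > m.py <<'E'
from h import *
np.set_printoptions(precision=1,suppress=True)
Rt=(Ro.from_euler('xyz',[-3.14127,-0.0005,-0.09261]).as_matrix(),np.array([504.52,219.79,214.86]))
p,_=shot("wrist")
c=lambda a:(a[0]/4+270,a[1]/4+185)
A=np.array([ray(p,c(a),82,Rt) for a in [(462,181),(638,181),(630,346),(457,346)]]); print(A,A.mean(0),np.linalg.norm(np.roll(A,-1,0)-A,axis=1))
P=[ray(p,c(a),82,Rt) for a in [(62,78),(745,78)]]; d=P[1]-P[0]; print(P,np.linalg.norm(d),np.degrees(np.arctan2(d[1],d[0])))
th=np.arctan2(d[1],d[0]); R=np.array([[np.cos(th),-np.sin(th)],[np.sin(th),np.cos(th)]])
mid=(P[0]+P[1])[:2]/2
print("A from edge",mid+R@[29,-37],"B",mid+R@[29,-95], "B from A", A.mean(0)[:2]+R@[0,-58])
L=np.array([ray(p,c(a),82,Rt) for a in [(172,183),(335,183),(332,347),(167,347)]]).mean(0);print("L",L,L[:2]+R@[58,0])
print("vialtop L", ray(p,c((255,336)),128,Rt))
E
python3 m.py
```

```text
[[554.5 220.4  82. ]
 [588.2 217.3  82. ]
 [586.  183.8  82. ]
 [551.9 186.9  82. ]] [570.1 202.1  82. ] [33.9 33.6 34.3 33.6]
[array([480.3, 247.4,  82. ]), array([608.7, 235.5,  82. ])] 129.01536145115483 -5.2966547100213015
A from edge [570.  201.9] B [564.6 144.1] B from A [564.8 144.3]
L [512.7 207.1  82. ] [570.5 201.8]
vialtop L [512.2 208.7 128. ]
```

```bash
cat > to.py <<'E'
import sys
from h import *
# usage: to.py x y z [yawdeg] -> shift in tool axes and turn
R,t,s=pose(); a=[float(v) for v in sys.argv[1:]]
print("now",t.round(1),np.degrees(s['tcp_rot']).round(2),"F",np.array(s['ft_force']).round(1),"open",round(s['opening'],3),"t",s['t'])
print("shift",(R.T@(np.array(a[:3])-t)).round(1), "turn", round(np.degrees(s['tcp_rot'][2])-a[3],2) if len(a)>3 else "")
E
python3 to.py 557.6 -93.6 150 -5.3
python3 - <<'E'
from h import *
p,Rt=shot("wrist")
for z in (0,40,70,100,140): print(z,proj(p,Rt[1]+Rt[0]@[0,0,z],Rt), proj(p,Rt[1]+Rt[0]@[28,0,z],Rt))
E
```

```text
now [506.5 217.6 214.5] [ 1.7999e+02 -7.0000e-02 -5.5300e+00] F [-0.7  0.3  0.1] open 0.599 t 2.4
shift [ 80.7 304.8  64.7] turn -0.23
0 [320.32173744 309.55188305] [381.44044447 309.5513312 ]
40 [320.59531343 278.92949489] [371.24497523 278.93288803]
70 [320.74598642 262.06410039] [365.62955617 262.06898649]
100 [320.86585671 248.6465688 ] [361.1620058  248.65229776]
140 [320.99213615 234.51163668] [356.45547704 234.51792299]
```

```bash
python3 -m pendant '[[15,55,10,0],[30,112,20,0],[46,170,33,0],[60,227,46,0],[76,285,58,0],[81,305,64.5,0],[81,305,64.5,0],[81,305,64.5,0]]'
python3 - <<'E'
from h import *
np.set_printoptions(precision=1,suppress=True)
p,Rt=shot("wrist","w2.png"); print(Rt[1],np.degrees(Rt[2]['tcp_rot']),Rt[2]['qvel'])
R,o=cam(p,Rt)
for d in vision.find_in(p,"spare1")[:4]: X=R@np.array(d["at"])+o; print(d["confidence"],X,proj(p,X,Rt))
E
```

```text
t: 3.45
eef_pos: [557.5, -90.0, 150.3]
tcp_rot: [-3.141, -0.0, -0.09]
ft_force: [0.4, -0.0, -0.1]
opening: 0.598
[557.5 -90.  150.3] [-180.    -0.    -5.1] [ 0. -0. -0. -0. -0. -0.]
0.6 [562.8 -83.   74.7] [328.2 248.1]
```

View pics/w2.png

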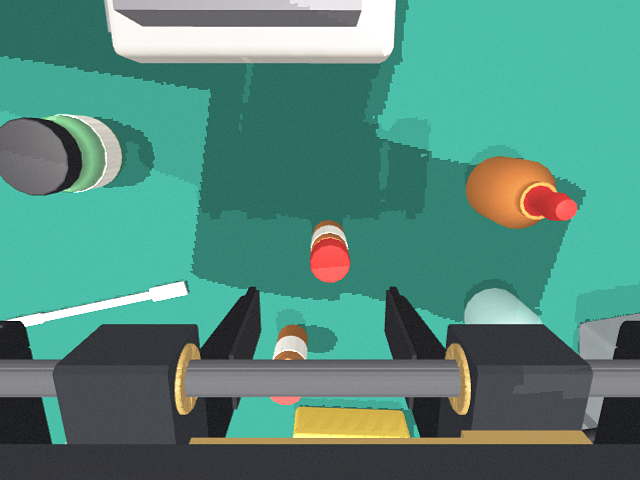

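Vial stopper top is at (330,263) in the wrist image, spare 2 at (288,350), and the jar, spatula and droppers are well clear. Compute its offset.

```bash
python3 - <<'E'
from h import *
np.set_printoptions(precision=1,suppress=True)
p,Rt=shot("wrist"); im=p["pixels"].astype(int)
m=((im[:,:,0]>180)&(im[:,:,1]<110)&(im[:,:,2]<110)).astype(np.uint8); m[290:]=0;m[:,400:]=0
# bright top disc: brighter red than stopper side
print(im[225:285:5,330])
ys,xs=np.nonzero(m); print(xs.min(),xs.max(),ys.min(),ys.max())
cv2.imwrite("pics/w2c.png",cv2.resize(p["pixels"][215:295,280:380,::-1],None,fx=6,fy=6,interpolation=2))
E
```

```text
[[208 196 179]
 [219 217 206]
 [157 104  64]
 [199  57  51]
 [252  85  84]
 [253  90  88]
 [253  91  86]
 [253  84  82]
 [252  81  78]
 [255 109 104]
 [255 102  99]
 [255 101  95]]
310 349 238 281
```

View pics/w2c.png

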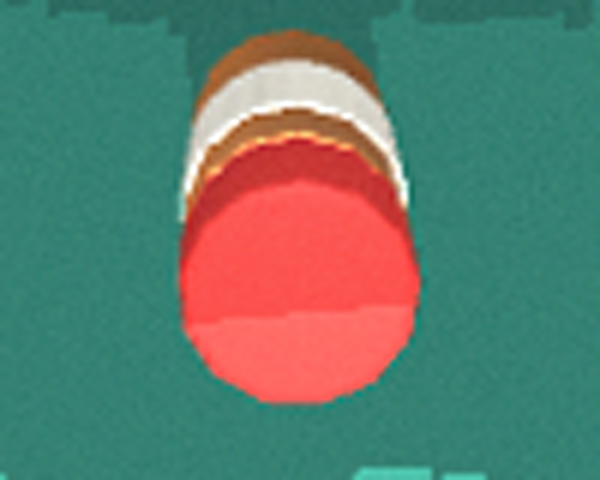

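```bash
python3 - <<'E'
from h import *
np.set_printoptions(precision=1,suppress=True)
p,Rt=shot("wrist")
X=ray(p,(330,263.7),76,Rt); print(X, Rt[0].T@(X-Rt[1]))
X=ray(p,(285.5,390),76,Rt); print("v2?",X)
E
python3 to.py 563 -92.6 41 -5.3
```

```text
[563.3 -93.3  76. ] [ 5.9  2.5 74.4]
v2? [ 524.5 -183.3   76. ]
now [557.6 -90.5 150.3] [-1.80e+02 -3.00e-02 -5.14e+00] F [ 0.   0.3 -0.3] open 0.602 t 3.65
shift [  5.5   1.6 109.3] turn 0.16
```

```bash
python3 -m pendant '[[5.9,2.5,30,0],[5.9,2.5,70,0],[5.9,2.5,100,0],[5.9,2.5,109,0],[5.9,2.5,109,0],[5.9,2.5,109,0]]' && python3 -m pendant '[[0,0,0,0],[0,0,0,0],[0,0,0,0],[0,0,0,0],[0,0,0,0]]' 1
python3 - <<'E'
from h import *
p,Rt=shot("wrist","w3.png"); p2,_=shot("side"); cv2.imwrite("pics/s3.png",cv2.resize(p2["pixels"][180:330,280:480,::-1],None,fx=3,fy=3))
E
```

```text
t: 4.4
eef_pos: [564.0, -93.6, 42.6]
tcp_rot: [3.141, -0.002, -0.09]
ft_force: [-0.3, -0.2, -0.5]
opening: 0.6
t: 5.03
eef_pos: [564.0, -93.6, 42.7]
tcp_rot: [3.141, -0.002, -0.089]
ft_force: [-0.8, 0.3, 2.6]
opening: 0.266
```

View pics/w3.png

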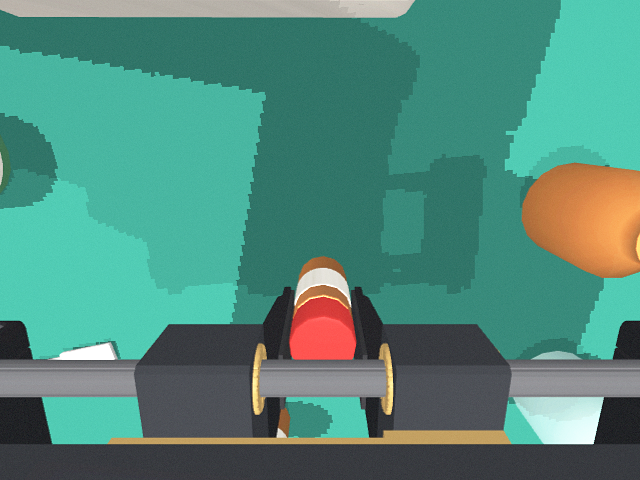

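View pics/s3.png

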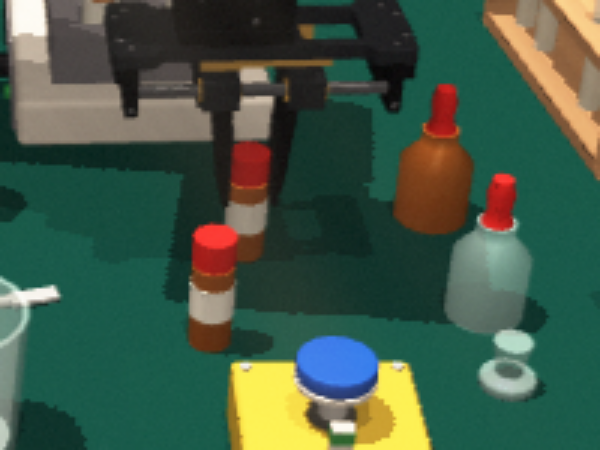

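Gripped: opening 25 mm, vial upright between the pads. Now lift and look at the cells from a settled pose.

```bash
python3 to.py 568 120 200 -5.3; python3 -m pendant '[[0,0,-40,0],[0,0,-100,0],[-5,-20,-145,0],[-11,-80,-157,0],[-14,-140,-157,0],[-15.5,-195,-157,0],[-15.5,-213,-157,0],[-15.5,-213,-157,0]]'; python3 -m pendant '[[0,0,0,0],[0,0,0,0]]'
python3 - <<'E'
from h import *
np.set_printoptions(precision=2,suppress=True)
p,Rt=shot("wrist","w4.png"); print(Rt[1],np.degrees(Rt[2]['tcp_rot']),Rt[2]['qvel'],Rt[2]['ft_force'])
E
```

```text
now [564.  -93.6  42.7] [ 1.7998e+02 -1.3000e-01 -5.1300e+00] F [-0.3 -0.5  2.5] open 0.27 t 5.125
shift [ -14.7 -213.  -157.4] turn 0.17
t: 6.12
eef_pos: [567.1, 120.6, 199.3]
tcp_rot: [3.141, -0.002, -0.088]
ft_force: [0.5, -0.3, -0.9]
opening: 0.27
t: 6.38
eef_pos: [567.2, 119.2, 199.2]
tcp_rot: [3.141, -0.002, -0.089]
ft_force: [0.7, -0.4, 0.2]
opening: 0.267
[567.18 119.19 199.19] [179.95  -0.1   -5.12] [ 0. -0. -0.  0. -0.  0.] [ 0.7  -0.41  0.18]
```

View pics/w4.png

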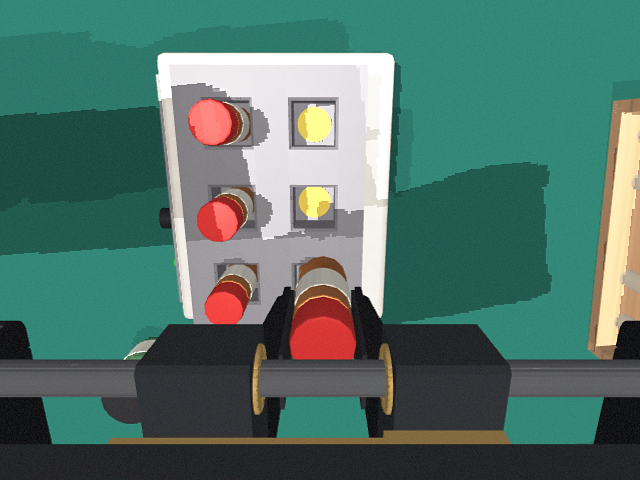

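Both empty mouths are visible now, A at (313,124) and B at (313,206). The held vial is at column about 323, with the occupied cell behind it.

```bash
python3 - <<'E'
import cv2
i=cv2.imread("pics/w4.png"); cv2.imwrite("pics/w4c.png",cv2.resize(i[85:240,270:360],None,fx=5,fy=5,interpolation=2)[:775]); 
E
```

```text
(no output)
```

View pics/w4c.png

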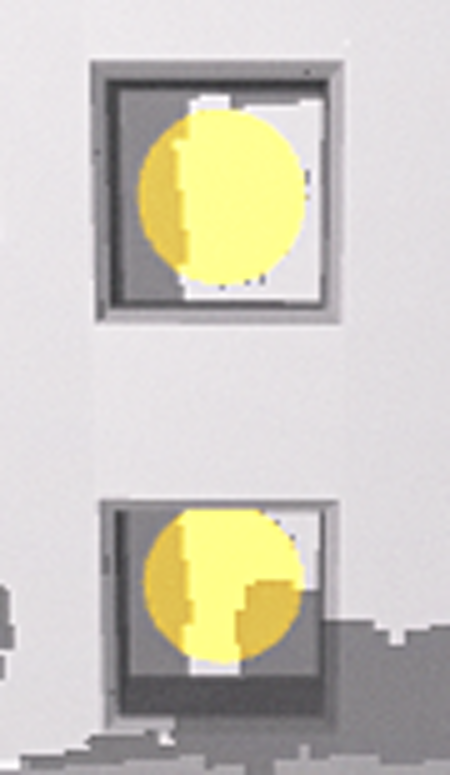

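```bash
python3 - <<'E'
from h import *
np.set_printoptions(precision=2,suppress=True)
p,Rt=shot("wrist"); print(Rt[1])
c=lambda a:(a[0]/5+270,a[1]/5+85)
C=[]
for q in ([(91,61),(344,61),(340,322),(97,322)],[(99,500),(338,500),(335,730),(105,730)]):
    A=np.array([ray(p,c(a),82,Rt) for a in q]); C.append(A.mean(0)); print(A.mean(0),np.linalg.norm(np.roll(A,-1,0)-A,axis=1),Rt[0].T@(A.mean(0)-Rt[1]))
    d=A[1]+A[2]-A[0]-A[3]; print(np.degrees(np.arctan2(d[1],d[0])))
d=C[0]-C[1]; print(np.linalg.norm(d),np.degrees(np.arctan2(d[1],d[0]))-90)
# held vial axis check: silhouette
im=p["pixels"].astype(int)
for r in (320,330,340,350):
    row=im[r,280:370]; m=np.nonzero((row[:,0]>150)&(row[:,1]<110)&(row[:,2]<110))[0]; print(r,280+m.min(),280+m.max())
E
```

```text
[567.18 119.34 199.23]
[569.91 202.56  82.  ] [33.73 33.84 33.53 33.83] [ -4.92 -83.23 117.16]
-5.089089512610618
[564.59 144.7   82.  ] [33.78 33.44 33.57 33.43] [ -5.06 -25.12 117.2 ]
-5.121587310826437
58.105462914531884 -5.25731938402437
320 304 341
330 294 351
340 290 354
350 291 354
```

```bash
python3 - <<'E'
import cv2
i=cv2.imread("pics/w4.png"); cv2.imwrite("pics/w4d.png",cv2.resize(i[245:365,260:385],None,fx=6,fy=5,interpolation=2))
E
python3 - <<'E'
from h import *
p,Rt=shot("wrist")
for r in (12.5,13,):
  for z in (43,-13,-33): print(z,[proj(p,Rt[1]+Rt[0]@[x,y,z],Rt).round(1).tolist() for x,y in ((-13,0),(13,0),(0,-13))])
E
```

```text
43 [[297.4, 277.0], [343.8, 277.0], [320.6, 254.8]]
-13 [[289.8, 322.4], [350.6, 322.4], [320.2, 294.1]]
-33 [[285.8, 346.3], [354.2, 346.3], [320.0, 315.0]]
43 [[297.4, 277.0], [343.8, 277.0], [320.6, 254.8]]
-13 [[289.8, 322.4], [350.6, 322.4], [320.2, 294.1]]
-33 [[285.8, 346.3], [354.2, 346.3], [320.0, 315.0]]
```

View pics/w4d.png

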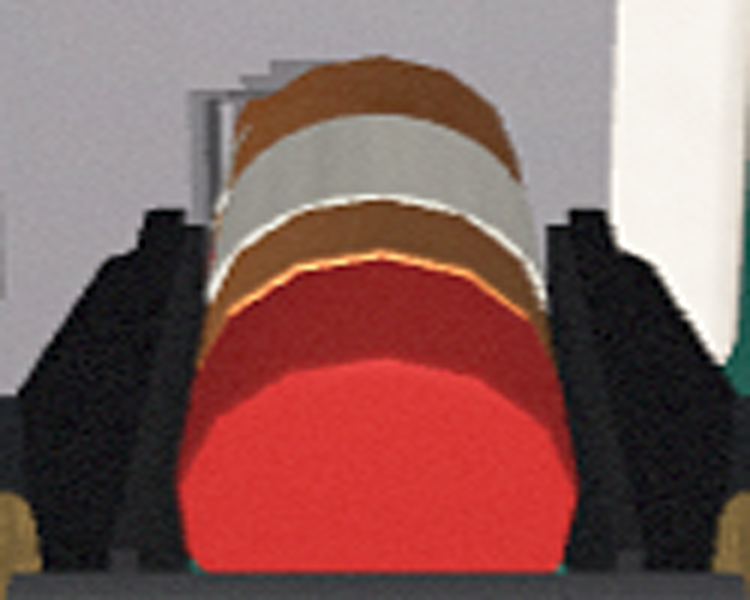

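The held vial shows about 1–2 mm of camera bias in x: it appears at tool +1 to +1.5 mm. So I use the cell position relative to the vial. Hover low over A, then check.

```bash
python3 -m pendant '[[-4,-50,0,0],[-6.8,-84,0,0],[-6.8,-84,0,0],[-6.8,-84,30,0],[-6.8,-84,58,0],[-6.8,-84,65,0],[-6.8,-84,65,0],[-6.8,-84,65,0]]'
python3 - <<'E'
from h import *
np.set_printoptions(precision=2,suppress=True)
p,Rt=shot("wrist"); print(Rt[1],np.degrees(Rt[2]['tcp_rot']))
cv2.imwrite("pics/w5.png",cv2.resize(p["pixels"][220:360,250:400,::-1],None,fx=5,fy=4,interpolation=2))
E
```

```text
t: 7.52
eef_pos: [568.5, 203.8, 135.3]
tcp_rot: [3.141, -0.004, -0.089]
ft_force: [0.2, 0.6, -1.4]
opening: 0.265
[568.54 203.75 135.34] [179.99  -0.2   -5.11]
```

View pics/w5.png

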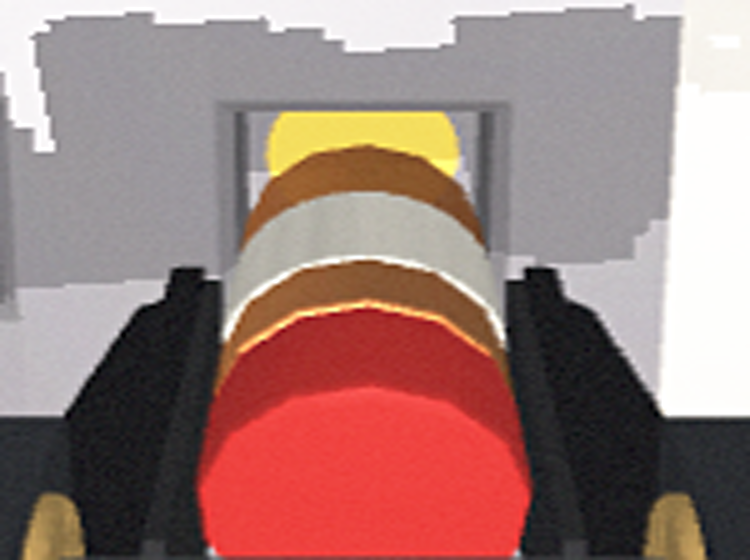

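```bash
python3 - <<'E'
from h import *
np.set_printoptions(precision=2,suppress=True)
p,Rt=shot("wrist"); print(Rt[1])
a=ray(p,(323,245.5),82,Rt); b=ray(p,(323,256.5),Rt[1][2]-42.7,Rt)
f=lambda X:Rt[0].T@(X-Rt[1]); print(f(a),f(b),"mouth centre y",f(a)[1]+17,"vial centre y",f(b)[1]+13)
E
```

```text
[568.48 203.84 135.32]
[  1.35 -15.43  53.32] [  1.33 -12.13  42.7 ] mouth centre y 1.5660390328214682 vial centre y 0.8650855586813346
```

```bash
python3 -m pendant '[[0,0.6,4,0],[0,0.6,10,0],[0,0.6,16,0],[0,0.6,22,0],[0,0.6,28,0],[0,0.6,33,0],[0,0.6,36,0],[0,0.6,38,0]]'; python3 -m pendant '[[0,0,0.8,0],[0,0,1.6,0],[0,0,1.6,0]]'
```

```text
t: 8.62
eef_pos: [568.5, 203.3, 97.1]
tcp_rot: [3.141, -0.003, -0.089]
ft_force: [1.0, -0.5, 0.0]
opening: 0.27
t: 9.0
eef_pos: [568.5, 203.3, 95.5]
tcp_rot: [3.141, -0.004, -0.089]
ft_force: [1.0, -0.2, -0.9]
opening: 0.267
```

```bash
python3 -m pendant '[[0,0,0.5,0],[0,0,1,0],[0,0,1,0]]'; python3 - <<'E'
from h import *
p,Rt=shot("wrist"); cv2.imwrite("pics/w6.png",cv2.resize(p["pixels"][220:360,250:400,::-1],None,fx=5,fy=4,interpolation=2))
E
```

```text
t: 9.38
eef_pos: [568.6, 203.3, 94.7]
tcp_rot: [3.142, -0.004, -0.089]
ft_force: [-0.7, 0.3, 2.8]
opening: 0.272
```

View pics/w6.png

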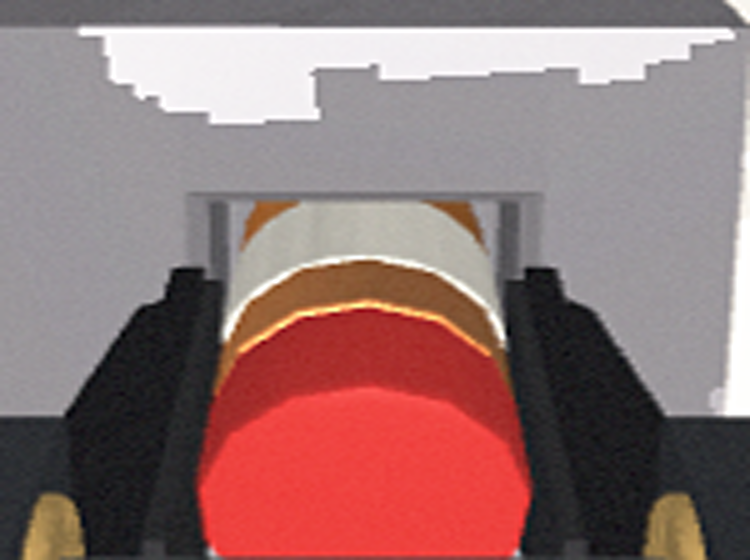

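The vial is on the floor: z 94.7 as predicted and the force is rising. Release with a partial opening and rise.

```bash
python3 -m pendant '[[0,0,0,0],[0,0,0,0],[0,0,0,0]]' 0.55; python3 -m pendant '[[0,0,-15,0],[0,0,-50,0],[0,0,-95,0],[0,40,-95,0],[0,80,-95,0],[0,80,-95,0]]' ; python3 - <<'E'
from h import *
p,Rt=shot("wrist","w7.png"); print(Rt[1])
E
python3 to.py 524.5 -183.3 150 -5.1
```

```text
t: 9.8
eef_pos: [568.6, 203.3, 94.7]
tcp_rot: [3.142, -0.004, -0.089]
ft_force: [0.0, -0.5, 0.3]
opening: 0.445
t: 10.55
eef_pos: [561.1, 121.8, 190.9]
tcp_rot: [3.142, -0.005, -0.092]
ft_force: [0.3, 0.3, -0.1]
opening: 0.451
[561.08576845 121.79060253 190.87138767]
now [561.3 122.9 190.7] [-179.99   -0.27   -5.21] F [ 0.8  0.6 -0.7] open 0.45 t 10.6
shift [ -9.  308.3  40.6] turn -0.11
```

View pics/w7.png

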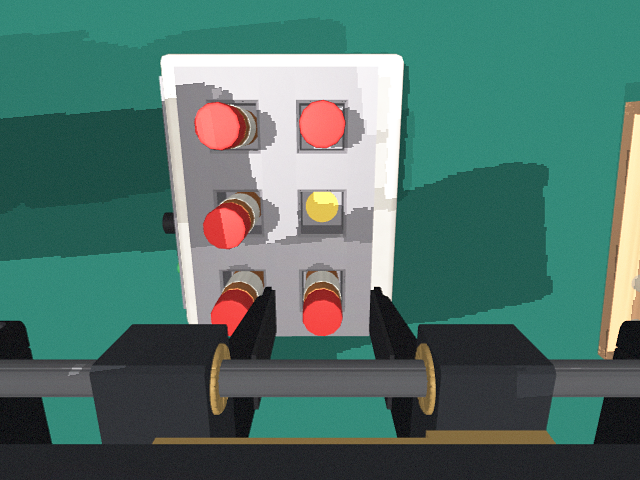

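Cell A (322,125) now holds an upright vial and B (322,207) is still empty. Go to spare 2.

```bash
python3 -m pendant '[[-1,50,0,0],[-3,110,0,0],[-5,170,5,0],[-7,230,15,0],[-9,285,30,0],[-10,308,40,0],[-10,308,40,0],[-10,308,40,0]]' 0.4;  python3 -m pendant '[[0,0,0,0]]'; python3 - <<'E'
from h import *
p,Rt=shot("wrist","w8.png"); print(Rt[1])
cv2.imwrite("pics/w8c.png",cv2.resize(p["pixels"][215:295,280:380,::-1],None,fx=6,fy=6,interpolation=2))
E
```

```text
t: 11.6
eef_pos: [524.1, -181.8, 151.1]
tcp_rot: [-3.141, -0.005, -0.09]
ft_force: [-0.5, -0.6, -0.6]
opening: 0.599
t: 11.72
eef_pos: [524.6, -180.6, 151.6]
tcp_rot: [-3.141, -0.006, -0.088]
ft_force: [0.2, 0.4, 0.3]
opening: 0.6
[ 524.61953506 -180.63504103  151.63014655]
```

View pics/w8.png

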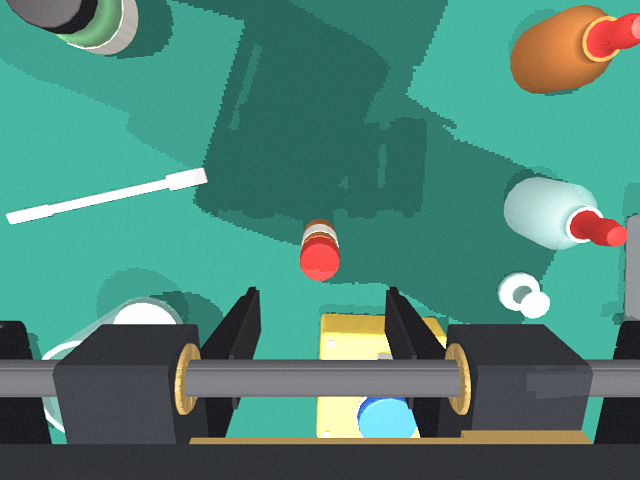

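View pics/w8c.png

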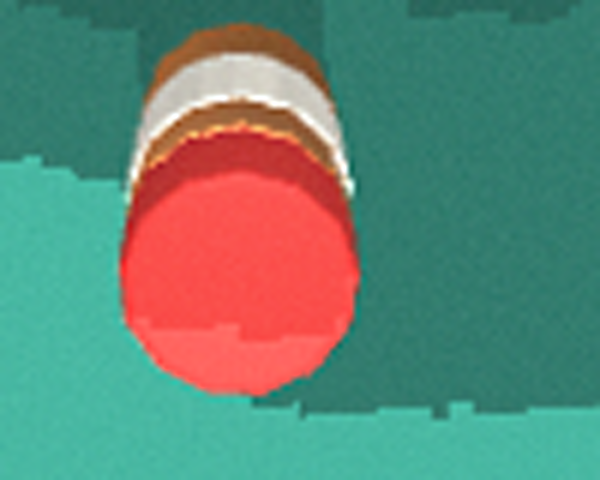

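```bash
python3 - <<'E'
from h import *
np.set_printoptions(precision=2,suppress=True)
p,Rt=shot("wrist"); print(Rt[1])
X=ray(p,(319.9,262.4),76,Rt); print(X, Rt[0].T@(X-Rt[1]))
E
```

```text
[ 524.63 -180.64  151.68]
[ 524.35 -182.7    76.  ] [-0.56  2.09 75.68]
```

```bash
python3 -m pendant '[[-2.2,2,30,0],[-2.2,2,70,0],[-2.2,2,100,0],[-2.2,2,109,0],[-2.2,2,109,0],[-2.2,2,109,0]]' && python3 -m pendant '[[0,0,0,0],[0,0,0,0],[0,0,0,0],[0,0,0,0],[0,0,0,0]]' 1; python3 to.py 558 119 200 -5.2
```

```text
t: 12.58
eef_pos: [523.4, -182.8, 43.7]
tcp_rot: [3.141, -0.008, -0.088]
ft_force: [-0.3, -0.4, 1.0]
opening: 0.601
t: 13.2
eef_pos: [523.4, -182.8, 43.9]
tcp_rot: [3.141, -0.008, -0.088]
ft_force: [-0.2, 0.0, 2.8]
opening: 0.272
now [ 523.4 -182.8   43.9] [179.97  -0.44  -5.06] F [-0.2  0.   2.8] open 0.272 t 13.2
shift [   9.  -303.6 -156.2] turn 0.14
```

```bash
python3 to.py 563.3 145.3 200 -5.2; python3 -m pendant '[[0,0,-40,0],[0,0,-100,0],[3,-20,-145,0],[6,-80,-157,0],[8,-140,-157,0],[10,-200,-157,0],[11,-260,-157,0],[11.5,-310,-157,0]]'; python3 -m pendant '[[0,0,0,0]]';  python3 to.py 563.3 145.3 137 -5.2
```

```text
now [ 523.4 -182.8   43.9] [179.97  -0.44  -5.06] F [-0.2  0.   2.8] open 0.272 t 13.2
shift [  12.  -330.3 -156.2] turn 0.14
t: 14.2
eef_pos: [560.8, 127.4, 200.6]
tcp_rot: [3.141, -0.007, -0.088]
ft_force: [0.3, 0.5, -0.6]
opening: 0.27
t: 14.32
eef_pos: [560.6, 130.3, 200.2]
tcp_rot: [3.141, -0.007, -0.084]
ft_force: [-1.0, 0.4, -0.9]
opening: 0.268
now [560.6 130.3 200.2] [179.98  -0.4   -4.81] F [-1.   0.4 -0.9] open 0.268 t 14.325
shift [  1.  -15.2  63.2] turn 0.39
```

```bash
python3 -m pendant '[[1.2,-15.2,0,0.3],[1.2,-15.2,0,0.3],[1.2,-15.2,25,0.3],[1.2,-15.2,50,0.3],[1.2,-15.2,63,0.3],[1.2,-15.2,63,0.3],[1.2,-15.2,63,0.3]]';
python3 - <<'E'
from h import *
np.set_printoptions(precision=2,suppress=True)
p,Rt=shot("wrist"); print(Rt[1],np.degrees(Rt[2]['tcp_rot']))
cv2.imwrite("pics/w9.png",cv2.resize(p["pixels"][220:360,250:400,::-1],None,fx=5,fy=4,interpolation=2))
E
```

```text
t: 15.2
eef_pos: [563.9, 145.1, 138.0]
tcp_rot: [3.141, -0.008, -0.089]
ft_force: [-0.9, -0.6, 0.7]
opening: 0.268
[563.92 145.09 138.03] [179.99  -0.46  -5.12]
```

View pics/w9.png

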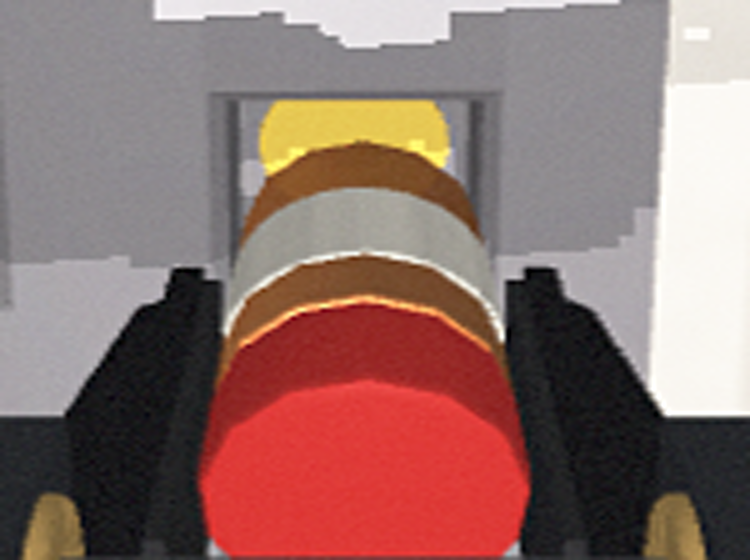

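```bash
python3 - <<'E'
from h import *
np.set_printoptions(precision=2,suppress=True)
p,Rt=shot("wrist"); print(Rt[1])
a=ray(p,(321.1,243),82,Rt); b=ray(p,(322.6,255.5),Rt[1][2]-43.9,Rt)
f=lambda X:Rt[0].T@(X-Rt[1]); print(f(a),f(b),"mouth centre y",f(a)[1]+17,"vial centre y",f(b)[1]+13)
E
```

```text
[563.94 145.17 138.16]
[  0.26 -16.14  56.17] [  1.11 -12.34  43.91] mouth centre y 0.8598607305932333 vial centre y 0.6598294538017164
```

```bash
python3 -m pendant '[[-0.9,0.2,4,0],[-0.9,0.2,10,0],[-0.9,0.2,16,0],[-0.9,0.2,22,0],[-0.9,0.2,29,0],[-0.9,0.2,35,0],[-0.9,0.2,39,0],[-0.9,0.2,40.5,0]]'; python3 -m pendant '[[0,0,0.8,0],[0,0,1.6,0],[0,0,1.6,0]]'
```

```text
t: 16.3
eef_pos: [563.3, 145.1, 97.4]
tcp_rot: [3.142, -0.008, -0.089]
ft_force: [-0.3, -0.6, 0.0]
opening: 0.271
t: 16.68
eef_pos: [563.4, 145.1, 95.9]
tcp_rot: [3.142, -0.008, -0.089]
ft_force: [-0.5, -1.2, -0.2]
opening: 0.271
```

```bash
python3 -m pendant '[[0,0,0.6,0],[0,0,0.6,0]]'
```

```text
t: 16.92
eef_pos: [563.4, 145.1, 95.9]
tcp_rot: [-3.142, -0.009, -0.089]
ft_force: [-2.7, -0.4, 5.7]
opening: 0.266
```

Floor contact (5.7 N). Release, rise and check.

```bash
python3 -m pendant '[[0,0,0,0],[0,0,0,0],[0,0,0,0]]' 0.55; python3 -m pendant '[[0,0,-15,0],[0,0,-50,0],[0,0,-100,0],[0,40,-100,0],[0,80,-100,0],[0,80,-100,0]]' ; python3 - <<'E'
from h import *
p,Rt=shot("wrist","w10.png"); print(Rt[1])
p2,_=shot("side"); cv2.imwrite("pics/s10.png",cv2.resize(p2["pixels"][120:360,270:470,::-1],None,fx=3,fy=2.5))
E
python3 to.py 556.7 -306.5 160 -5.1
```

```text
t: 17.3
eef_pos: [563.4, 145.1, 95.8]
tcp_rot: [-3.142, -0.009, -0.089]
ft_force: [0.0, 0.7, 0.1]
opening: 0.443
t: 18.05
eef_pos: [555.4, 63.6, 196.9]
tcp_rot: [3.142, -0.01, -0.092]
ft_force: [-0.5, 0.6, 0.0]
opening: 0.453
[555.36610866  63.61309858 196.94923231]
now [555.6  65.5 196.6] [-179.98   -0.56   -5.16] F [-0.  -0.1 -0.5] open 0.448 t 18.15
shift [ 34.2 370.4  36.8] turn -0.06
```

View pics/w10.png

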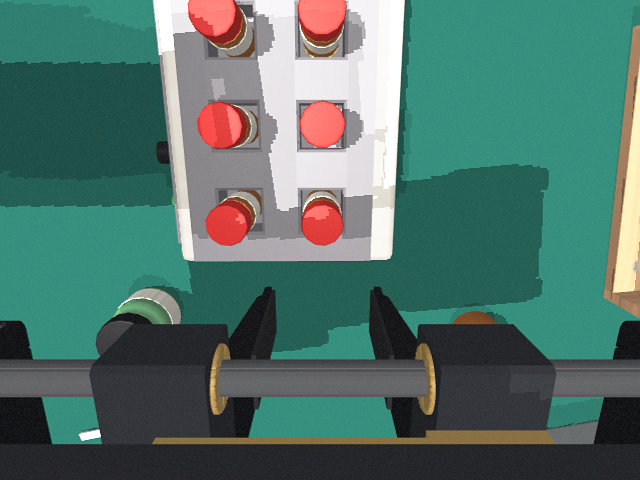

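View pics/s10.png

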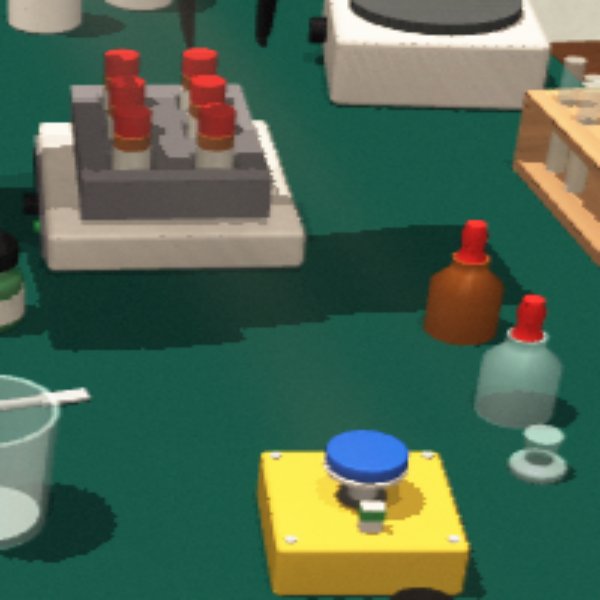

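All six cells hold vials seated at equal height. Close the fingers and look at the plunger from just beyond it.

```bash
python3 -m pendant '[[4,50,0,0],[10,110,0,0],[15,170,0,0],[21,230,0,0],[27,290,0,0],[33,350,10,0],[38,400,25,0],[38,400,36,0]]' 1; python3 -m pendant '[[0,0,0,0],[0,0,0,0]]'; python3 - <<'E'
from h import *
p,Rt=shot("wrist","w11.png"); print(Rt[1])
E
```

```text
t: 19.15
eef_pos: [557.9, -338.6, 159.7]
tcp_rot: [-3.141, -0.01, -0.092]
ft_force: [0.1, 0.1, -0.5]
opening: 0.005
t: 19.4
eef_pos: [558.6, -337.3, 160.3]
tcp_rot: [-3.141, -0.01, -0.091]
ft_force: [-0.6, 0.8, -0.2]
opening: 0.002
[ 558.59528929 -337.27816168  160.31762497]
```

View pics/w11.png

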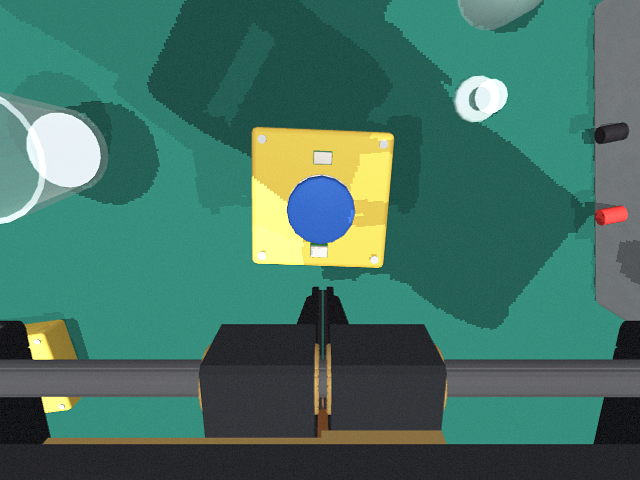

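```bash
python3 - <<'E'
from h import *
np.set_printoptions(precision=2,suppress=True)
p,Rt=shot("wrist"); im=p["pixels"].astype(int)
m=(im[:,:,2]>130)&(im[:,:,0]<110)&(im[:,:,1]<140); m[:150]=0;m[280:]=0;m[:,:270]=0;m[:,380:]=0
ys,xs=np.nonzero(m); print(xs.min(),xs.max(),ys.min(),ys.max())
for uv,z in (((321,209.5),78),((322.5,157.5),60),((319,251.5),60)):
    X=ray(p,uv,z,Rt); print(X,Rt[0].T@(X-Rt[1]))
E
```

```text
287 354 175 265
[ 562.41 -306.73   78.  ] [  0.15 -30.84  82.55]
[ 566.36 -275.93   60.  ] [  1.11 -61.88 100.56]
[ 558.15 -339.55   60.  ] [ -1.3    2.23 100.53]
```

```bash
python3 -m pendant '[[-1.5,-31,20,0],[-1.5,-31,50,0],[-1.5,-31,68,0],[-1.5,-31,75,0],[-1.5,-31,75,0]]'; python3 -m pendant '[[0,0,0,0]]'; python3 - <<'E'
from h import *
p,Rt=shot("wrist","w12.png"); p2,_=shot("side"); cv2.imwrite("pics/s12.png",cv2.resize(p2["pixels"][230:370,330:450,::-1],None,fx=5,fy=4))
E
```

```text
t: 20.12
eef_pos: [560.8, -306.8, 85.7]
tcp_rot: [3.141, -0.01, -0.091]
ft_force: [-0.3, -0.3, 0.8]
opening: 0.004
t: 20.25
eef_pos: [561.1, -307.2, 86.6]
tcp_rot: [3.141, -0.012, -0.091]
ft_force: [-0.1, 0.4, -0.5]
opening: 0.007
```

View pics/s12.png

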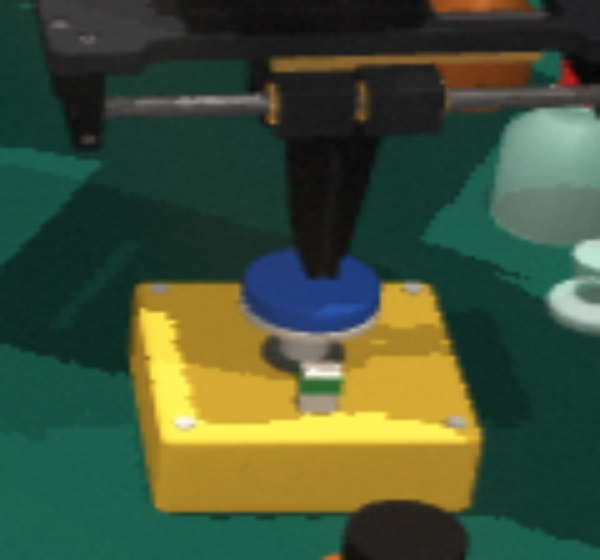

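View pics/w12.png

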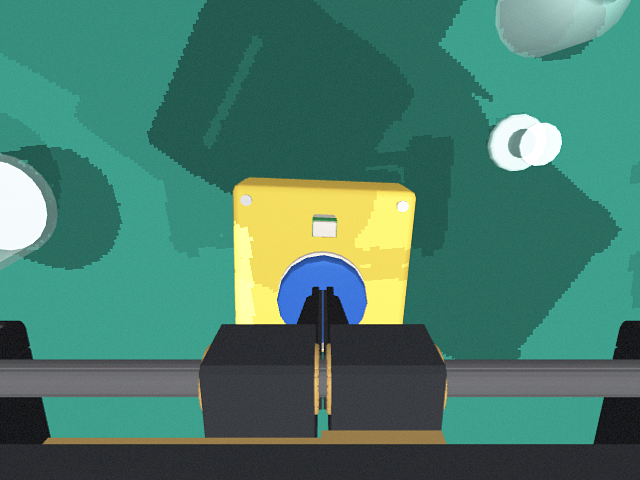

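Fingers are centred on the cap (322,295). Press in small steps, watching the force.

```bash
python3 -m pendant '[[0,0,4,0],[0,0,6,0],[0,0,6,0]]'; python3 -m pendant '[[0,0,2,0],[0,0,4,0],[0,0,4,0]]';python3 -m pendant '[[0,0,2,0],[0,0,4,0],[0,0,4,0]]'
```

```text
t: 20.72
eef_pos: [561.0, -307.1, 80.3]
tcp_rot: [3.141, -0.011, -0.091]
ft_force: [0.6, -0.4, 0.6]
opening: -0.0
t: 21.1
eef_pos: [561.1, -307.1, 76.4]
tcp_rot: [3.141, -0.011, -0.091]
ft_force: [-1.8, -0.3, 3.4]
opening: 0.005
t: 21.48
eef_pos: [561.1, -307.2, 72.5]
tcp_rot: [3.141, -0.011, -0.091]
ft_force: [-1.2, 0.7, 5.7]
opening: 0.006
```

```bash
python3 -m pendant '[[0,0,2,0],[0,0,4,0],[0,0,4.5,0],[0,0,4.5,0]]'; python3 -m pendant '[[0,0,0,0],[0,0,0,0]]'; python3 to.py 561.1 -307.1 68; python3 - <<'E'
from h import *
p,Rt=shot("wrist","w13.png"); p2,_=shot("side"); cv2.imwrite("pics/s13.png",cv2.resize(p2["pixels"][270:350,350:430,::-1],None,fx=7,fy=7,interpolation=2))
cv2.imwrite("pics/w13c.png",cv2.resize(p["pixels"][180:330,230:420,::-1],None,fx=4,fy=4,interpolation=2))
E
```

```text
t: 21.98
eef_pos: [561.1, -307.2, 68.2]
tcp_rot: [3.141, -0.011, -0.091]
ft_force: [-2.6, 1.0, 6.9]
opening: 0.003
t: 22.22
eef_pos: [561.1, -307.2, 68.6]
tcp_rot: [3.141, -0.012, -0.091]
ft_force: [-2.0, 0.1, 8.2]
opening: 0.005
now [ 561.1 -307.2   68.6] [179.94  -0.67  -5.23] F [-2.   0.1  8.2] open 0.005 t 22.225
shift [-0.  -0.1  0.6] turn
```

View pics/s13.png

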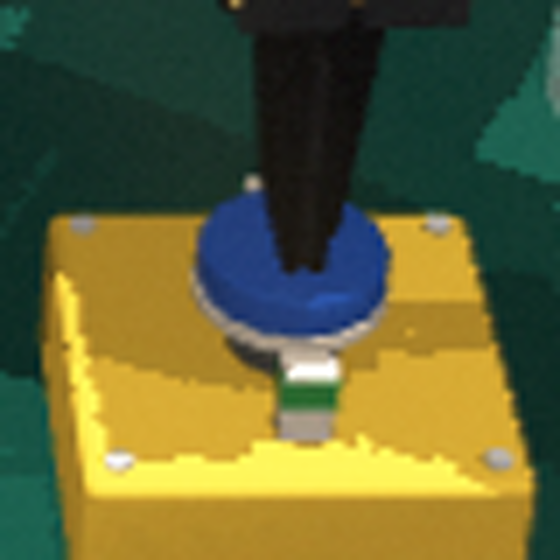

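View pics/w13c.png

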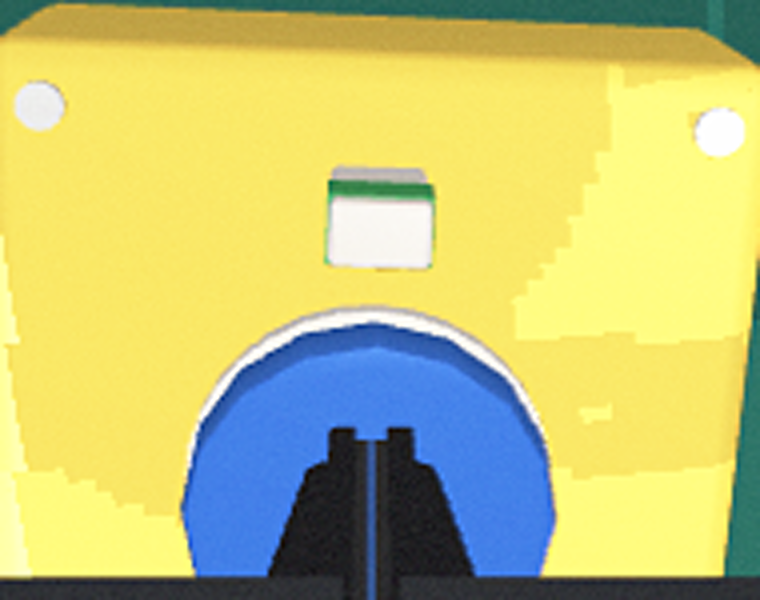

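```bash
python3 - <<'E'
from h import *
p,_=shot("side")
a=np.linspace(0,2*np.pi,181)
for z in (64,58,56,54,52,44):
    P=np.array([proj(p,[561+22*np.cos(t),-307+22*np.sin(t),z]) for t in a]); i=P[:,1].argmax(); print(z,P[i].round(1))
print(env.state()['t'],env.state()['eef_pos'],env.state()['ft_force'])
E
```

```text
64 [393.6 315.7]
58 [393.3 318.7]
56 [393.2 319.7]
54 [393.  320.7]
52 [392.9 321.7]
44 [392.5 325.7]
22.375 [ 561.12198272 -307.1465841    68.54614117] [-1.67415239  0.80503409  8.28474708]
```

```bash
python3 - <<'E'
from h import *
p,_=shot("side"); a=cv2.imread("pics/side0.png")[:,:,::-1]; b=p["pixels"]
for c in (380,382,384,386,398,400): 
    print(c); print([tuple(int(v) for v in x) for x in a[304:324,c]]); print([tuple(int(v) for v in x) for x in b[304:326,c]])
E
```

```text
380
[(45, 71, 139), (41, 65, 126), (69, 82, 126), (65, 76, 112), (158, 152, 154), (214, 199, 179), (147, 129, 98), (219, 182, 83), (244, 213, 71), (245, 214, 69), (244, 212, 67), (245, 214, 69), (245, 214, 68), (245, 214, 68), (245, 214, 69), (244, 212, 66), (245, 215, 69), (245, 214, 68), (247, 219, 70), (252, 236, 80)]
[(35, 64, 124), (34, 64, 126), (37, 65, 129), (35, 63, 124), (34, 60, 115), (33, 54, 104), (32, 51, 99), (33, 53, 99), (45, 61, 102), (83, 88, 108), (157, 143, 128), (145, 130, 108), (156, 130, 68), (171, 132, 43), (171, 133, 41), (170, 130, 39), (170, 131, 39), (170, 132, 40), (170, 132, 39), (170, 133, 39), (169, 133, 39), (213, 169, 51)]
382
[(59, 115, 220), (47, 82, 160), (45, 72, 138), (39, 64, 124), (40, 61, 113), (92, 93, 121), (200, 189, 178), (185, 169, 151), (196, 166, 102), (243, 210, 69), (190, 147, 47), (224, 180, 59), (145, 113, 43), (97, 77, 39), (88, 70, 33), (146, 112, 39), (182, 140, 43), (244, 213, 68), (245, 215, 70), (247, 221, 72)]
[(36, 64, 123), (35, 63, 126), (35, 64, 126), (35, 63, 126), (37, 65, 128), (37, 66, 129), (35, 60, 118), (32, 56, 
[... 2140 characters left out ...]
), (145, 160, 87), (113, 130, 48)]
400
[(54, 118, 231), (56, 121, 232), (60, 124, 232), (51, 104, 205), (39, 67, 131), (36, 58, 114), (36, 55, 107), (35, 54, 100), (174, 160, 147), (161, 148, 130), (147, 125, 76), (153, 117, 40), (154, 118, 38), (154, 118, 38), (151, 116, 36), (154, 119, 39), (155, 121, 40), (154, 117, 37), (184, 143, 42), (194, 152, 48)]
[(33, 63, 128), (33, 63, 128), (34, 63, 128), (33, 63, 128), (33, 63, 129), (34, 64, 129), (35, 64, 128), (36, 66, 133), (34, 69, 144), (33, 64, 131), (33, 61, 123), (36, 61, 117), (99, 108, 131), (187, 172, 155), (160, 147, 129), (169, 134, 54), (168, 131, 39), (171, 132, 42), (170, 132, 41), (207, 164, 51), (208, 164, 52), (214, 169, 51)]
```

The rim has dropped about 4.9 px from its released position; 10 mm is predicted to be 5.0 px. TCP z is 68.5 mm and the force 8.2 N, so all three agree on mid travel. One last overview from the top, then hand in.

```bash
python3 - <<'E'
from h import *
p,_=shot("top","t14.png"); s=env.state(); print(s['t'],s['eef_pos'],s['ft_force'])
E
```

```text
22.475 [ 561.12631946 -307.16936158   68.60108869] [-2.6795953   0.8451732   7.09886232]
```

View pics/t14.png

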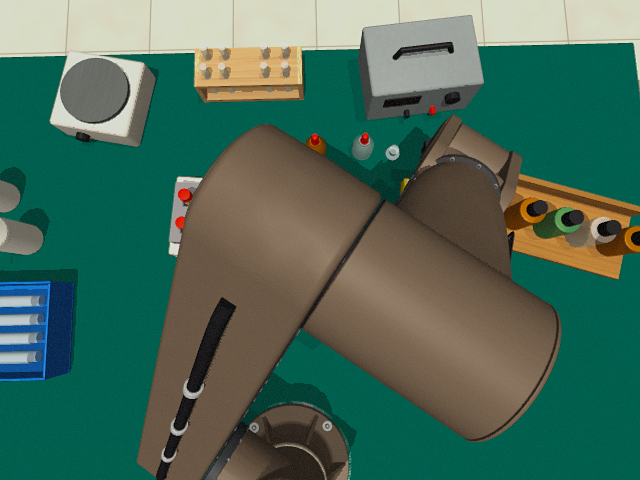

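The arm covers most of the top view, but the droppers and stopper that still show have not moved.

```bash
python3 -c "
from cell import job; print(job.job_done())"
```

```text
the job is handed in; nothing more can be done
None
```

I put both spare vials into the two empty cells, then pressed the large yellow station's plunger half-way. I handed the job in at about 22.5 s, still holding the plunger pressed.

- **Vials:** I lowered each one until the force rose on contact with the cell floor, at the tool height I had predicted within 0.1 mm, then released it. Afterwards the wrist and side pictures showed all six vials upright and level, and the neighbouring vials looked undisturbed.
- **Plunger:** Closed fingertips are centred on the cap with the tool tip at 68.6 mm (target 68). The last force readings were 7–8 N (8 N expected). In the side picture the rim had dropped about 4.9 px, where 10 mm should give 5.0 px. It never came near the bottom.
- **Disagreements:** The top camera placed things about 5 mm lower in x than the wrist camera. The wrist camera itself showed a bias of 1–2 mm, so I lined each vial up with its cell within a single wrist picture. A first rough reading of the rim in zoomed crops suggested 12–14 mm of travel; the pixel-by-pixel check replaced it.
- **Not checked:** In the final top picture the arm hid most of the bench. The droppers and stopper were unmoved there, but I could not recheck the beaker, jar or spatula.

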